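Hang the cake leveller on its two-pin stand

TASK

Take the cake leveller by its black grip and hang it on the two-post stand: both slotted ears over both pins together, lowered until each ear lies flush on the collar of its post and the feet hang clear. The posts are clamped in slots and rarely stand quite where they should, so feel for the pins gently and never force the frame against the stand; keep hold until it is fully home, do not let it drop, then let go and leave the other things where they are.

Things in the scene. Friction and masses are not known exactly. Their poses are not given: they have to be found in the camera images.
- leveller: cake leveller, loose, 0.3 to 0.5 kg: flat steel bar on two notched flat legs (92 mm either side of the middle) with a wire between, on black feet 64 mm long along x (outer faces 98.5 mm from the middle); 272 mm long along y, 134 mm high. Origin: centre of its underside; y along the bar. Ears' underside 112 mm above the feet's underside. Same either way round (half turn about z).
- grip (a point): centre of the leveller's black moulded grip with flat sides: 24 mm wide (along the leveller's x), 100 mm long (y), 26 mm high; 121 mm above the feet's underside, 9 mm above the ears' underside.
- ear_1 (a point): centre of the hole in the leveller's ear at +y (120 mm from the middle), at the ear's underside. Ear: flat plate 26 mm (x) by 32 mm (y), 4 mm thick; its straight edges lie 13 mm either side of the hole's centre in x. Hole: slot 10.5 mm wide in x, 16 mm long in y, right through.
- ear_2 (a point): the same at -y.
- stand: stand, fixed: dark foot plate 115 (x) by 290 mm (y), 6 mm thick, with two 14 mm steel posts 240 mm apart along y, on 30 by 28 mm clamp blocks (nuts up to 24 mm high). Origin: centre of the plate's underside. Slots let each post be clamped up to 9 mm forward or back (along x) of the middle, each for itself; where is not measured: find the pins by touch or sight. They do not give to a light push.
- slot_a (a point): middle of the setting range of the post at the stand's +y end (120 mm from the middle), at the top of its flat 20 mm collar, 145 mm above the trolley top. A plain round pin 8 mm thick rises 25 mm above the collar (to 170 mm; last 2.5 mm tapered to 5 mm). Its true axis is up to 9 mm forward or back of here along the stand's x, true in y. Hung home, the ears' undersides are at this height.
- slot_b (a point): the same at the stand's -y end.
- egg_cup: bystander: white ceramic egg cup, 49 mm across, 62 mm high, standing between the leveller and the stand. Origin: centre of its underside.
- container: bystander: closed screw-top plastic container, 96 mm across, 102 mm high. Origin: centre of its underside.
- lace_mat: bystander: rolled silicone lace mat, a stiff white roll 38 mm thick, 240 mm long along its y. Origin: centre of its underside.
- spoon_ring: bystander: red plastic measuring spoons on a ring, flat, about 12 mm high and 140 mm long. Origin: underside of the ring.
- spatula: bystander: cake spatula with a wooden handle, lying flat.
- nozzle: bystander: steel piping nozzle, cone 27 mm across, 42 mm high. Origin: centre of its underside.

How it is judged:
By the outcome, as a careful person would: the job done as asked, in the order asked, and still so for the second after the job is handed in, with the robot touching nothing.
It also fails if it takes over 58 s, if anything falls off the work surface, if the arm or the gripper's body presses on something with over 40 N, if the wrist force passes 120 N, or if a joint passes its speed limit or range.

ROBOT

A 6-joint arm with a two-finger parallel gripper is mounted at the origin on the work surface. World frame = base frame: x ahead of the robot, y to its left, z up, the work surface at z = 0. Lengths are in m, angles in rad, forces in N, time in s.
With the tool pointing down it reaches from about 0.375 to 0.975 m from the base axis. Payload 3.8 kg.
Tool frame: the origin (TCP) lies between the finger pads; the fingertips stand 14 mm ahead of it and the grasp point (between the pads) lies 5 mm behind it; y points along the fingers, x is the direction in which the jaws open and shut, and the axes are right-handed (so a half turn about y gives the same grasp; the last joint's range is limited). The gripper opens to 85 mm and grips with 20 to 120 N. Pads are 22 mm wide; open, the fingers measure 114 mm over their backs; the gripper's body (76 mm by 85 mm) begins 54 mm behind the grasp point. The pads swing forward as they close: fully open they stand 13 mm farther back than shut.
Start: joints at [1.201, 0.264, 1.604, -0, 1.274, -0.037], TCP at [0.221, 0.638, 0.245] pointing down, gripper open.
Joint ranges: [-2.63, 2.63], [-0.94, 2.18], [0.31, 2.57], [-1.31, 4.45], [0, 2.66], [-2.55, 2.55]. Speed limits (rad/s): [2.57, 2.57, 3.14, 3.14, 3.14, 3.14].

INTERFACE

Orientations are given as a unit quaternion [x, y, z, w].
In Python, from rig import bot, cams gives the robot as it stands.
- The arm moves only by the tool step_arm, never from a script. Its argument "moves" is a list of rows, each an object of numbers: "x", "y", "z": the shift along the tool's x, y, z in units of 50 mm (1.0 is 50 mm); "turn": the turn about the tool's y in units of 5 degrees (1.0 is 5 degrees). In form: [{"x": .., "y": .., "z": .., "turn": ..}, ...]. A call has exactly 10 rows; each row shifts and turns the commanded pose from where the row before left it, along the tool's axes as they then stand; what a row does not reach is not made up. A row lasts 1/10 s, in which the tool goes at most 50 mm and 8.59 degrees, less where a joint would pass 70% of its speed; a pose out of reach is approached as far as the arm can. A call is refused whole if a number of a shift passes 1 or a number of a turn 1, either way. A call with a gripper value outside its range is refused whole. "hand" is the closure, from -1 (fully open) to 1 (shut), set as the call begins (left out, the last holds). The fingers move at their own pace and stop on an object; "newtons" is the grip in N (left out, the last holds). Time passes only in rows, so rows that do not move let the fingers close, or fill a call up. It gives the time, the measured TCP pose, the force and the opening at its end, in the units of the state.
- bot.sense(): the state, without advancing time (a new reading comes with each control period).
- cams.capture(name): name is "scene" or "top" or "wrist"; returns the picture (400x640x3 uint8, blue, green, red); there is no depth.
- cams.get_calibration(name): a dict with "K" (3x3 intrinsics, pixels), "R" (3x3) and "t" (3): a world point X has camera coordinates R X + t; the wrist camera has in their place "mount" (4x4, takes a point from camera to tool coordinates, whose origin is the TCP and whose axes are the tool frame's). Camera axes: x right, y down, z forward; pixel columns grow to the right and rows downward; lengths in m; the calibration is good to about 2 mm. A picture is of the moment at which its call begins: read the wrist's pose just before it. get_calibration takes no time and is no camera call.
- bot.hand_in(): hands the job in, once; it reports no verdict.
The state is a dict: "time_s": time; "joint_pos": joint angles; "joint_vel": joint speeds; "tau": joint torques, N m; "tcp_pos": TCP position; "eef_rot": TCP orientation; "ft_force": force on the tool from outside, world axes, zero at the start; "wrist_torque": the same for the moment, N m; "finger_gap": finger opening in m.
Only numpy, scipy, OpenCV 4.12 (cv2) and the standard library are available. Lean on these libraries where they do the work, as an engineer would, in place of code of your own. Each camera call takes 0.05 s, during which the arm holds its last target.

## Working session

There is one attempt and no reset: what is moved stays moved. The work goes in short steps, Python scripts to look and compute and a tool call to move; the robot and the scene stay as the last step left them, time stands still between calls to the robot, and variables do not carry over. Pictures are saved under pics/ and viewed, and the job is handed in when it is done.

Besides the shell and the picture viewer there is one more tool, called after "Call:" by a JSON object that holds its "fn" and its "kwargs", one argument or row to a line. step_arm: Moves the arm, as the interface text tells. Its arguments: {"type":"object","properties":{"moves":{"type":"array"},"hand":{"type":"number"},"newtons":{"type":"number"}},"required":["moves"]}

```bash
mkdir -p pics; ls
python3 - <<'E'
from rig import bot,cams
import cv2,numpy as np
s=bot.sense();print({k:np.round(v,4).tolist() for k,v in s.items()})
for n in ["scene","top","wrist"]:
    cv2.imwrite(f"pics/{n}0.png",cams.capture(n))
    c=cams.get_calibration(n);print(n,{k:np.round(v,4).tolist() for k,v in c.items()})
E
```

```text
pics
{'time_s': 0.0, 'joint_pos': [1.2011, 0.2648, 1.6054, 0.0, 1.2737, -0.0369], 'joint_vel': [-0.0014, 0.0011, 0.0005, 0.0003, -0.0003, 0.0002], 'tau': [-0.0, -51.5086, -36.7324, 0.0002, 0.0125, 0.0], 'tcp_pos': [0.2203, 0.6373, 0.244], 'eef_rot': [0.5764, 0.4096, -0.4109, -0.5755], 'ft_force': [-0.4667, -0.7746, 0.5319], 'wrist_torque': [-0.0047, -0.0313, 0.0175], 'finger_gap': 0.0856}
scene {'K': [[374.8431, 0.0, 324.3027], [0.0, 374.8431, 201.9681], [0.0, 0.0, 1.0]], 'R': [[-0.6452, 0.764, -0.0096], [0.4714, 0.3881, -0.7919], [-0.6013, -0.5155, -0.6105]], 't': [0.369, -0.2058, 1.3156]}
top {'K': [[493.5162, 0.0, 315.8038], [0.0, 493.5162, 203.2246], [0.0, 0.0, 1.0]], 'R': [[0.0131, -0.9999, 0.0021], [-0.9797, -0.0133, -0.1999], [0.2, 0.0005, -0.9798]], 't': [0.0012, 0.5928, 1.0893]}
wrist {'K': [[280.4449, 0.0, 318.0987], [0.0, 280.4449, 196.4516], [0.0, 0.0, 1.0]], 'mount': [[1.0, -0.0011, 0.0015, -0.0007], [-0.0017, -0.2629, 0.9648, -0.1274], [-0.0007, -0.9648, -0.2629, 0.0659], [0.0, 0.0, 0.0, 1.0]]}
```

View pics/scene0.png

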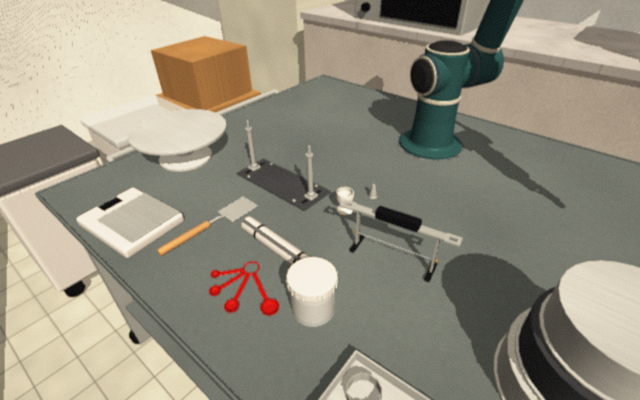

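View pics/top0.png

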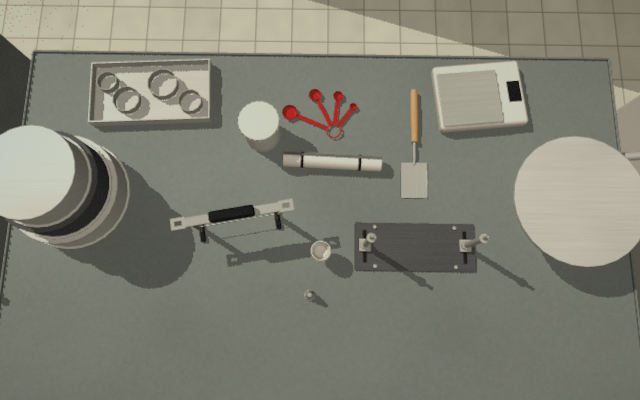

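View pics/wrist0.png

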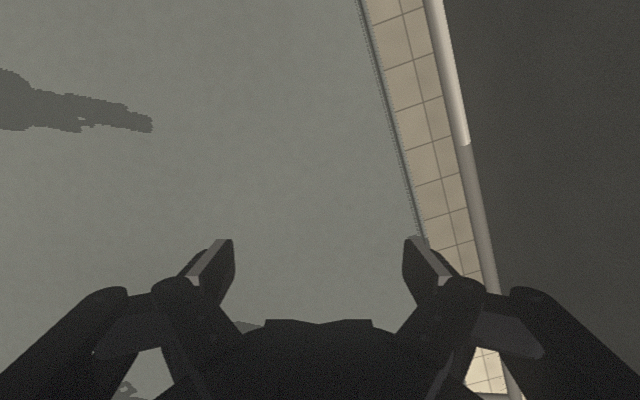

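Run:
```python
from scipy.spatial.transform import Rotation as R
import numpy as np
print(R.from_quat([0.5764, 0.4096, -0.4109, -0.5755]).as_matrix().round(3))
```

```text
[[ 0.327 -0.001 -0.945]
 [ 0.945 -0.002  0.327]
 [-0.002 -1.     0.   ]]
```

Run:
```python
import cv2
t=cv2.imread('pics/top0.png')
cv2.imwrite('pics/c1.png',cv2.resize(t[190:250,160:310],None,fx=5,fy=5,interpolation=cv2.INTER_CUBIC))
cv2.imwrite('pics/c2.png',cv2.resize(t[215:280,345:500],None,fx=5,fy=5,interpolation=cv2.INTER_CUBIC))
s=cv2.imread('pics/scene0.png')
cv2.imwrite('pics/c3.png',cv2.resize(s[110:215,230:340],None,fx=5,fy=5,interpolation=cv2.INTER_CUBIC))
```

```text
(no output)
```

View pics/c1.png

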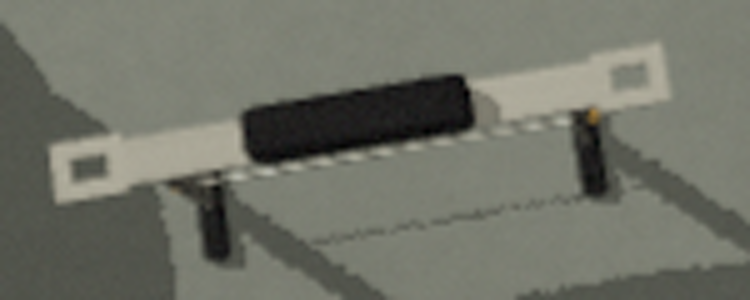

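View pics/c2.png

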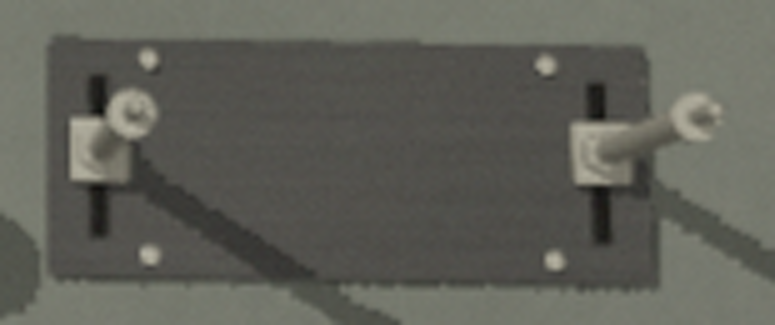

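View pics/c3.png

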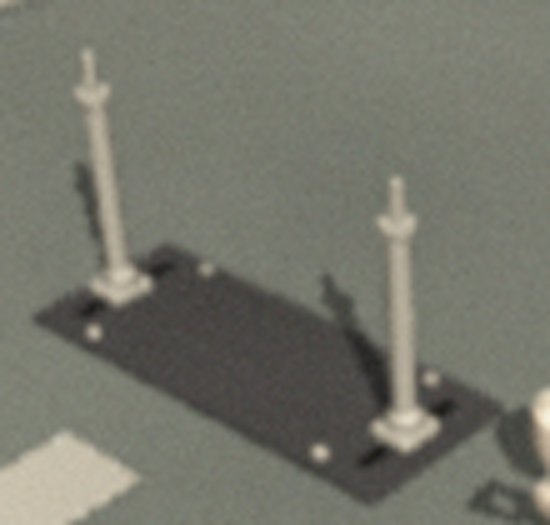

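```bash
cat > h.py <<'E'
import numpy as np
from rig import bot,cams
from scipy.spatial.transform import Rotation as Ro
def ray(n,p,wp=None):
    c=cams.get_calibration(n);K=np.array(c['K'])
    d=np.linalg.solve(K,[p[0],p[1],1.])
    if n!='wrist':
        R=np.array(c['R']);t=np.array(c['t']);return -R.T@t,R.T@d
    M=np.array(c['mount']);T=np.eye(4);T[:3,:3]=Ro.from_quat(wp[1]).as_matrix();T[:3,3]=wp[0]
    M=T@M;return M[:3,3],M[:3,:3]@d
def plane(n,p,z,wp=None):
    o,d=ray(n,p,wp);return o+d*(z-o[2])/d[2]
def tri(rs):
    A=0;b=0
    for o,d in rs:
        d=d/np.linalg.norm(d);P=np.eye(3)-np.outer(d,d);A=A+P;b=b+P@o
    return np.linalg.solve(A,b)
def proj(n,X):
    c=cams.get_calibration(n);x=np.array(c['K'])@(np.array(c['R'])@X+np.array(c['t']));return x[:2]/x[2]
E
python3 - <<'E'
from h import *
np.set_printoptions(precision=4,suppress=True)
f=lambda c,o:((np.array(c)+.5)/5-.5)+np.array(o)
o1=(160,190);o2=(345,215);o3=(230,110)
e2=plane('top',f((88,167),o1),.114);e1=plane('top',f((630,76),o1),.114)
print('ears',e1,e2,np.linalg.norm(e1-e2))
# grip top corners
g=[plane('top',f(c,o1),.134) for c in [(243,113),(465,75),(474,128),(250,162)]]
print('grip',np.mean(g,0)); print('mid',(e1+e2)/2,np.degrees(np.arctan2(*(e1-e2)[:2])))
a=plane('top',f((132,113),o2),.145);b=plane('top',f((697,117),o2),.145)
print('collars',a,b,np.linalg.norm(a-b))
cs=[plane('top',f(c,o2),.006) for c in [(52,37),(648,47),(658,289),(50,277)]]
print('plate',cs,np.mean(cs,0))
print('bolts',np.mean([plane('top',f(c,o2),.008) for c in [(149,59),(545,65),(555,261),(149,254)]],0))
for nm,tp,sp in [('colA',(132,113),(397,225)),('colB',(697,117),(92,91)),('tipA',(137,108),(397,180)),('tipB',(708,116),(88,52))]:
    print(nm,tri([ray('top',f(tp,o2)),ray('scene',f(sp,o3))]))
print('cup',plane('top',(320,250),.062),'noz',plane('top',(309,295),.02))
for d in ((cs[1]-cs[0]),(cs[2]-cs[3])): print(np.degrees(np.arctan2(d[0],-d[1])))
E
```

```text
ears [0.5772 0.0759 0.114 ] [0.5332 0.313  0.114 ] 0.24115304329398451
grip [0.5525 0.1919 0.134 ]
mid [0.5552 0.1945 0.114 ] 169.48523327308027
collars [ 0.5033 -0.1091  0.145 ] [ 0.5049 -0.3491  0.145 ] 0.23998717460761218
plate [array([ 0.5586, -0.0864,  0.006 ]), array([ 0.5576, -0.375 ,  0.006 ]), array([ 0.4413, -0.3738,  0.006 ]), array([ 0.4432, -0.0851,  0.006 ])] [ 0.5002 -0.2301  0.006 ]
bolts [ 0.5011 -0.2285  0.008 ]
colA [ 0.5034 -0.109   0.1431]
colB [ 0.5048 -0.3489  0.1453]
tipA [ 0.5022 -0.1084  0.1694]
tipB [ 0.5032 -0.3466  0.1697]
cup [ 0.4836 -0.0019  0.062 ] noz [0.3831 0.0221 0.02  ]
-0.20113731550559236
-0.3625651649086713
```

Call:
{"fn": "step_arm", "kwargs": {
  "moves": [
    {"x":-0.62,"y":0,"z":-0.55,"turn":0},
    {"x":-0.62,"y":0,"z":-0.55,"turn":0},
    {"x":-0.62,"y":0,"z":-0.55,"turn":0},
    {"x":-0.62,"y":0,"z":-0.55,"turn":0},
    {"x":-0.62,"y":0,"z":-0.55,"turn":0},
    {"x":-0.62,"y":0,"z":-0.55,"turn":0},
    {"x":-0.62,"y":0,"z":-0.55,"turn":0},
    {"x":-0.62,"y":0,"z":-0.55,"turn":0},
    {"x":-0.62,"y":0,"z":-0.55,"turn":0},
    {"x":-0.62,"y":0,"z":-0.55,"turn":0}
  ],
  "hand": -1
}}

```text
time_s: 1.15
tcp_pos: [0.3793, 0.2535, 0.2451]
eef_rot: [0.576, 0.41, -0.41, -0.576]
ft_force: [0.4, -0.8, -0.5]
finger_gap: 0.0852
```

Call:
{"fn": "step_arm", "kwargs": {
  "moves": [
    {"turn":1},
    {"turn":1},
    {"turn":1},
    {"turn":1},
    {"turn":1},
    {"turn":1},
    {"turn":1},
    {"turn":1},
    {"turn":1},
    {"turn":1}
  ]
}}

```text
validation failed for argument at $.mo...
```

```bash
cat > go.py <<'E'
from h import *
import sys
def go(t,yaw):
    s=bot.sense();R=Ro.from_quat(s['eef_rot']).as_matrix();p=np.array(s['tcp_pos'])
    y=np.degrees(np.arctan2(R[1,0],R[0,0]))
    print('t',s['time_s'],'p',p.round(4),'yaw',round(y,2),'down',R[:,1].round(4),'F',np.round(s['ft_force'],2),'T',np.round(s['wrist_torque'],3),'gap',round(s['finger_gap'],4))
    print('units xyz',(R.T@(np.array(t)-p)/.05).round(3),'turn',round(-(yaw-y)/5,3))
if __name__=='__main__': go([float(a) for a in sys.argv[1:4]],float(sys.argv[4]))
E
python3 go.py .555 .1935 .245 10.5
```

```text
t 1.15 p [0.3793 0.2535 0.2451] yaw 70.96 down [ 1.e-04 -0.e+00 -1.e+00] F [ 0.37 -0.82 -0.5 ] T [ 0.015 -0.02  -0.035] gap 0.0852
units xyz [ 1.300e-02  3.000e-03 -3.714e+00] turn 12.091
```

Call:
{"fn": "step_arm", "kwargs": {
  "moves": [
    {"x":0,"y":0,"z":0,"turn":1},
    {"x":0,"y":0,"z":0,"turn":1},
    {"x":0,"y":0,"z":0,"turn":1},
    {"x":0,"y":0,"z":0,"turn":1},
    {"x":0,"y":0,"z":0,"turn":1},
    {"x":0,"y":0,"z":0,"turn":1},
    {"x":0,"y":0,"z":0,"turn":1},
    {"x":0,"y":0,"z":0,"turn":1},
    {"x":0,"y":0,"z":0,"turn":1},
    {"x":0,"y":0,"z":0,"turn":1}
  ]
}}

```text
time_s: 2.15
tcp_pos: [0.3789, 0.2549, 0.2449]
eef_rot: [0.696, 0.127, -0.127, -0.695]
ft_force: [1.0, -0.4, -0.0]
finger_gap: 0.0854
```

```bash
python3 go.py .555 .1935 .225 10.5
```

```text
t 2.15 p [0.3789 0.2549 0.2449] yaw 20.72 down [-5.e-04 -3.e-04 -1.e+00] F [ 1.04 -0.4  -0.01] T [-0.034  0.004 -0.001] gap 0.0854
units xyz [ 2.86   0.398 -2.396] turn 2.044
```

Call:
{"fn": "step_arm", "kwargs": {
  "moves": [
    {"x":0.357,"y":0.05,"z":-0.3,"turn":0},
    {"x":0.357,"y":0.05,"z":-0.3,"turn":0},
    {"x":0.357,"y":0.05,"z":-0.3,"turn":0},
    {"x":0.357,"y":0.05,"z":-0.3,"turn":0},
    {"x":0.357,"y":0.05,"z":-0.3,"turn":0},
    {"x":0.357,"y":0.05,"z":-0.3,"turn":0},
    {"x":0.357,"y":0.05,"z":-0.3,"turn":0},
    {"x":0.357,"y":0.05,"z":-0.3,"turn":0},
    {"x":0,"y":0,"z":0,"turn":1},
    {"x":0,"y":0,"z":0,"turn":1}
  ]
}}

```text
time_s: 3.15
tcp_pos: [0.5558, 0.1935, 0.2245]
eef_rot: [0.704, 0.065, -0.066, -0.704]
ft_force: [-0.7, 0.6, -0.9]
finger_gap: 0.0854
```

```bash
python3 go.py .555 .1935 .116 10.5
python3 - <<'E'
from h import *
import cv2
s=bot.sense();print(s['tcp_pos'],s['eef_rot'])
cv2.imwrite('pics/w1.png',cams.capture('wrist'))
E
```

```text
t 3.15 p [0.5558 0.1935 0.2245] yaw 10.67 down [-1.3e-03 -4.0e-04 -1.0e+00] F [-0.7   0.6  -0.88] T [0.001 0.002 0.031] gap 0.0854
units xyz [-0.012  2.169  0.003] turn 0.034
[0.55575066 0.19348553 0.22445281] [ 0.7041499   0.0652583  -0.06621624 -0.70393869]
```

View pics/w1.png

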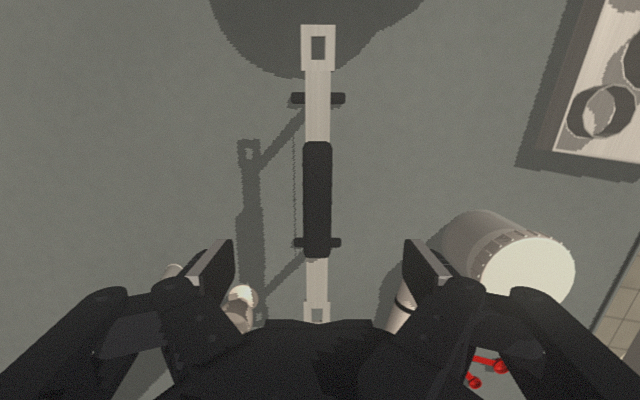

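Run:
```python
from h import *
wp=([0.55575066,0.19348553,0.22445281],[ 0.7041499,0.0652583,-0.06621624,-0.70393869])
a=plane('wrist',(318.5,48),.114,wp);b=plane('wrist',(317.3,313),.114,wp)
print(a,b,np.linalg.norm(a-b),(a+b)/2,np.degrees(np.arctan2(-(a-b)[0],(a-b)[1])))
print(plane('wrist',(317,199),.134,wp),plane('top',(260,120),.102))
```

```text
[0.53417197 0.31086363 0.114     ] [0.57693913 0.07705874 0.114     ] 0.23768414878565203 [0.55555555 0.19396118 0.114     ] 10.365841615922218
[0.55418323 0.19769585 0.134     ] [0.7794976  0.14116768 0.102     ]
```

Call:
{"fn": "step_arm", "kwargs": {
  "moves": [
    {"x":0,"y":0.3,"z":0,"turn":0},
    {"x":0,"y":0.3,"z":0,"turn":0},
    {"x":0,"y":0.3,"z":0,"turn":0},
    {"x":0,"y":0.3,"z":0,"turn":0},
    {"x":0,"y":0.3,"z":0,"turn":0},
    {"x":0,"y":0.27,"z":0,"turn":0},
    {"x":0,"y":0.2,"z":0,"turn":0},
    {"x":0,"y":0.13,"z":0,"turn":0},
    {"x":0,"y":0.08,"z":0,"turn":0},
    {"x":0,"y":0,"z":0,"turn":0}
  ]
}}

```text
time_s: 4.2
tcp_pos: [0.5553, 0.194, 0.1159]
eef_rot: [0.704, 0.067, -0.068, -0.704]
ft_force: [-0.3, 0.2, 0.2]
finger_gap: 0.0855
```

Call:
{"fn": "step_arm", "kwargs": {
  "moves": [
    {"x":0,"y":0,"z":0,"turn":0},
    {"x":0,"y":0,"z":0,"turn":0},
    {"x":0,"y":0,"z":0,"turn":0},
    {"x":0,"y":0,"z":0,"turn":0},
    {"x":0,"y":0,"z":0,"turn":0},
    {"x":0,"y":0,"z":0,"turn":0},
    {"x":0,"y":0,"z":0,"turn":0},
    {"x":0,"y":0,"z":0,"turn":0},
    {"x":0,"y":0,"z":0,"turn":0},
    {"x":0,"y":0,"z":0,"turn":0}
  ],
  "hand": 1,
  "newtons": 50
}}

```text
time_s: 5.2
tcp_pos: [0.5554, 0.1941, 0.1167]
eef_rot: [-0.704, -0.067, 0.067, 0.704]
ft_force: [-2.3, -0.4, 5.9]
finger_gap: 0.0233
```

```bash
python3 go.py .5555 .194 .116 10.5
python3 - <<'E'
from h import *
import cv2
cv2.imwrite('pics/w2.png',cams.capture('wrist'))
E
```

```text
t 5.2 p [0.5554 0.1941 0.1167] yaw 10.94 down [-1.e-04 -0.e+00 -1.e+00] F [-2.3  -0.4   5.89] T [-0.112  0.529  0.042] gap 0.0233
units xyz [ 0.002  0.014 -0.002] turn 0.088
```

View pics/w2.png

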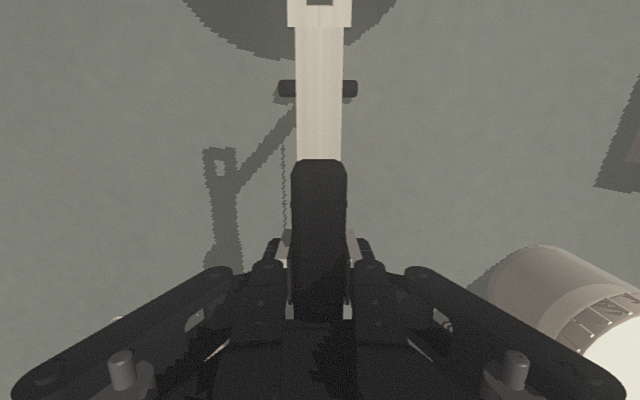

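Call:
{"fn": "step_arm", "kwargs": {
  "moves": [
    {"x":0,"y":-0.05,"z":0,"turn":0},
    {"x":0,"y":-0.15,"z":0,"turn":0},
    {"x":0,"y":-0.3,"z":0,"turn":0},
    {"x":0,"y":-0.4,"z":0,"turn":0},
    {"x":0,"y":-0.4,"z":0,"turn":0},
    {"x":0,"y":-0.4,"z":0,"turn":0},
    {"x":0,"y":-0.4,"z":0,"turn":0},
    {"x":0,"y":-0.3,"z":0,"turn":0},
    {"x":0,"y":-0.15,"z":0,"turn":0},
    {"x":0,"y":-0.05,"z":0,"turn":0}
  ]
}}

```text
time_s: 6.25
tcp_pos: [0.5559, 0.1942, 0.2476]
eef_rot: [-0.704, -0.068, 0.067, 0.704]
ft_force: [0.7, 0.2, -3.3]
finger_gap: 0.023
```

```bash
python3 go.py .5036 -.229 .2467 0.6
python3 - <<'E'
from h import *
import cv2
cv2.imwrite('pics/t3.png',cams.capture('top'))
cv2.imwrite('pics/s3.png',cams.capture('scene'))
E
```

```text
t 6.25 p [0.5559 0.1942 0.2476] yaw 10.93 down [ 1.9e-03  5.0e-04 -1.0e+00] F [ 0.71  0.21 -3.25] T [ 0.013 -0.05  -0.02 ] gap 0.023
units xyz [-2.633  0.012 -8.112] turn 2.066
```

View pics/t3.png

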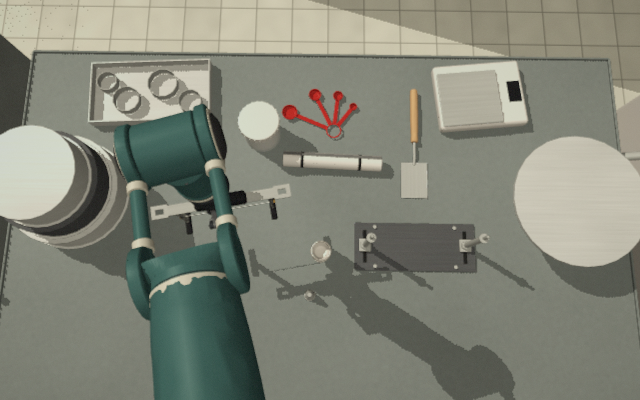

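View pics/s3.png

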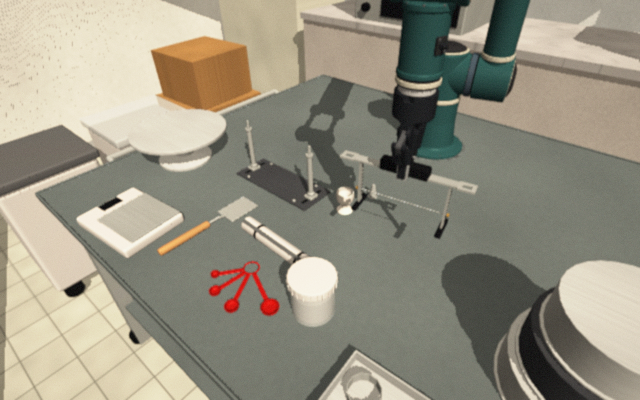

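Run:
```python
import cv2
t=cv2.imread('pics/t3.png')
cv2.imwrite('pics/c4.png',cv2.resize(t[175:225,145:295],None,fx=5,fy=5,interpolation=cv2.INTER_CUBIC))
```

```text
(no output)
```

View pics/c4.png

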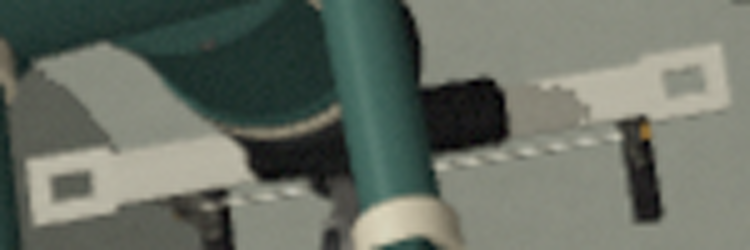

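Run:
```python
from h import *
f=lambda c,o:((np.array(c)+.5)/5-.5)+np.array(o)
z=.2476-.0027
a=plane('top',f((71,186),(145,175)),z);b=plane('top',f((685,80),(145,175)),z)
print(a,b,np.linalg.norm(a-b),(a+b)/2,np.degrees(np.arctan2(-(a-b)[0],(a-b)[1])))
```

```text
[0.53390046 0.31298416 0.2449    ] [0.57927612 0.0762261  0.2449    ] 0.24106707018436296 [0.55658829 0.19460513 0.2449    ] 10.849412115892557
```

Call:
{"fn": "step_arm", "kwargs": {
  "moves": [
    {"x":0,"y":-0.15,"z":-0.1,"turn":0},
    {"x":-0.1,"y":-0.25,"z":-0.25,"turn":0},
    {"x":-0.13,"y":-0.3,"z":-0.4,"turn":0},
    {"x":-0.15,"y":-0.3,"z":-0.5,"turn":0},
    {"x":-0.16,"y":-0.25,"z":-0.5,"turn":0},
    {"x":-0.16,"y":-0.15,"z":-0.5,"turn":0},
    {"x":-0.16,"y":0,"z":-0.5,"turn":0},
    {"x":-0.16,"y":0,"z":-0.5,"turn":0},
    {"x":-0.16,"y":0,"z":-0.5,"turn":0},
    {"x":-0.16,"y":0,"z":-0.5,"turn":0}
  ]
}}

```text
time_s: 7.35
tcp_pos: [0.5292, -0.0293, 0.3171]
eef_rot: [0.704, 0.067, -0.067, -0.704]
ft_force: [0.8, 0.2, -3.7]
finger_gap: 0.0233
```

Call:
{"fn": "step_arm", "kwargs": {
  "moves": [
    {"x":-0.16,"y":0,"z":-0.5,"turn":0},
    {"x":-0.16,"y":0,"z":-0.5,"turn":0},
    {"x":-0.16,"y":0,"z":-0.5,"turn":0},
    {"x":-0.16,"y":0,"z":-0.5,"turn":0},
    {"x":-0.16,"y":0,"z":-0.5,"turn":0},
    {"x":-0.16,"y":0,"z":-0.5,"turn":0},
    {"x":-0.16,"y":0,"z":-0.45,"turn":0},
    {"x":-0.1,"y":0,"z":-0.25,"turn":0.5},
    {"x":0,"y":0,"z":-0.1,"turn":1},
    {"x":0,"y":0,"z":0,"turn":0.5}
  ]
}}

```text
time_s: 8.35
tcp_pos: [0.5052, -0.2266, 0.3166]
eef_rot: [0.707, 0.003, -0.004, -0.707]
ft_force: [0.5, -0.0, -4.1]
finger_gap: 0.0232
```

```bash
python3 go.py .5036 -.229 .25 0.4
python3 - <<'E'
from h import *
import cv2
cv2.imwrite('pics/w4.png',cams.capture('wrist'))
cv2.imwrite('pics/t4.png',cams.capture('top'))
E
```

```text
t 8.35 p [ 0.5052 -0.2266  0.3166] yaw 0.57 down [-1.e-04 -0.e+00 -1.e+00] F [ 0.48 -0.03 -4.13] T [ 0.045 -0.036 -0.036] gap 0.0232
units xyz [-0.033  1.332 -0.047] turn 0.034
```

View pics/w4.png

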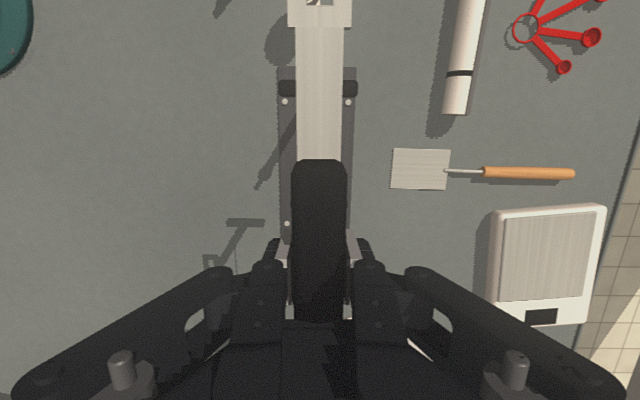

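View pics/t4.png

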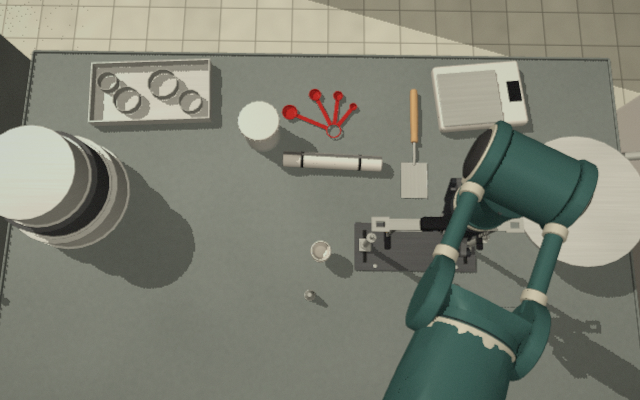

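Call:
{"fn": "step_arm", "kwargs": {
  "moves": [
    {"x":-0.03,"y":0.1,"z":-0.047,"turn":0.03},
    {"x":0,"y":0.2,"z":0,"turn":0},
    {"x":0,"y":0.35,"z":0,"turn":0},
    {"x":0,"y":0.4,"z":0,"turn":0},
    {"x":0,"y":0.4,"z":0,"turn":0},
    {"x":0,"y":0.4,"z":0,"turn":0},
    {"x":0,"y":0.35,"z":0,"turn":0},
    {"x":0,"y":0.2,"z":0,"turn":0},
    {"x":0,"y":0.1,"z":0,"turn":0},
    {"x":0,"y":0,"z":0,"turn":0}
  ]
}}

```text
time_s: 9.45
tcp_pos: [0.504, -0.2275, 0.1905]
eef_rot: [-0.707, -0.004, 0.005, 0.707]
ft_force: [0.4, 0.3, -3.6]
finger_gap: 0.0234
```

```bash
python3 go.py .5036 -.229 .1847 0.4
python3 - <<'E'
from h import *
import cv2
r=lambda i:cv2.resize(i,None,fx=5,fy=5,interpolation=cv2.INTER_CUBIC)
w=cams.capture('wrist');t=cams.capture('top');s=cams.capture('scene')
cv2.imwrite('pics/w5.png',w);cv2.imwrite('pics/t5.png',t);cv2.imwrite('pics/s5.png',s)
cv2.imwrite('pics/wc5.png',r(w[0:40,270:370]));cv2.imwrite('pics/tc5.png',r(t[200:260,350:500]));cv2.imwrite('pics/sc5.png',r(s[100:200,230:345]))
E
```

```text
t 9.45 p [ 0.504  -0.2275  0.1905] yaw 0.8 down [-1.3e-03  6.0e-04 -1.0e+00] F [ 0.37  0.27 -3.58] T [-0.011  0.026  0.044] gap 0.0234
units xyz [-0.008  0.116 -0.03 ] turn 0.079
```

View pics/wc5.png

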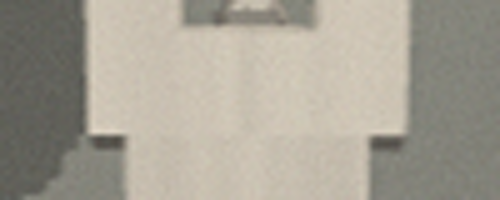

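View pics/tc5.png

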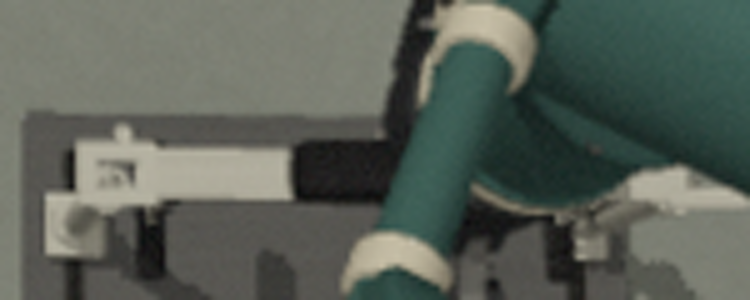

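View pics/sc5.png

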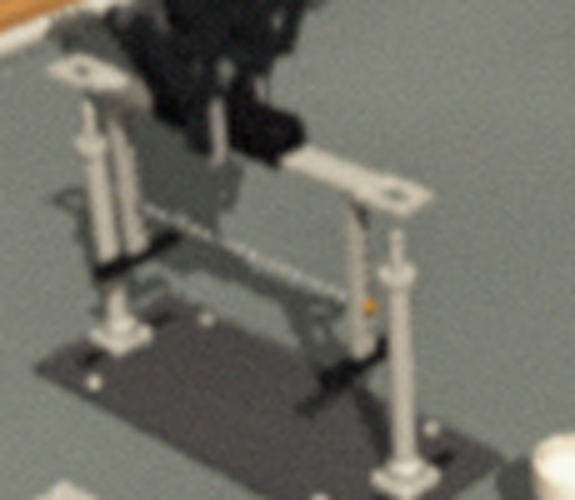

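```bash
python3 - <<'E'
from h import *
np.set_printoptions(precision=4,suppress=True)
f=lambda c,o:((np.array(c)+.5)/5-.5)+np.array(o)
o=(230,100);z=.1878
h1=plane('scene',f((397,195),o),z);h2=plane('scene',f((84,71),o),z)
p1=plane('scene',f((397,231),o),.1695);p2=plane('scene',f((88,102),o),.1695)
c1=plane('scene',f((397,275),o),.145);c2=plane('scene',f((92,141),o),.145)
print('holes',h1,h2,np.linalg.norm(h1-h2));print('tips',p1,p2);print('col',c1,c2)
print('top hole1',plane('top',f((115,174),(350,200)),z),'top ear2',plane('top',f((703,178),(350,200)),z))
E
python3 - <<'E'
import cv2
r=lambda i,k:cv2.resize(i,None,fx=k,fy=k,interpolation=cv2.INTER_CUBIC)
t=cv2.imread('pics/t5.png');s=cv2.imread('pics/s5.png')
a=r(t[220:250,355:395],10);b=r(t[225:255,465:505],10)
c=r(s[130:160,295:335],10);d=r(s[105:135,230:270],10)
import numpy as np
cv2.imwrite('pics/q5.png',np.vstack([np.hstack([a,b]),np.hstack([c,d])]))
E
```

```text
holes [ 0.4993 -0.1101  0.1878] [ 0.5018 -0.3506  0.1878] 0.24050666588004962
tips [ 0.503  -0.1076  0.1695] [ 0.5033 -0.3491  0.1695]
col [ 0.5056 -0.1065  0.145 ] [ 0.5044 -0.3494  0.145 ]
top hole1 [ 0.5034 -0.1076  0.1878] top ear2 [ 0.5049 -0.3473  0.1878]
```

View pics/q5.png

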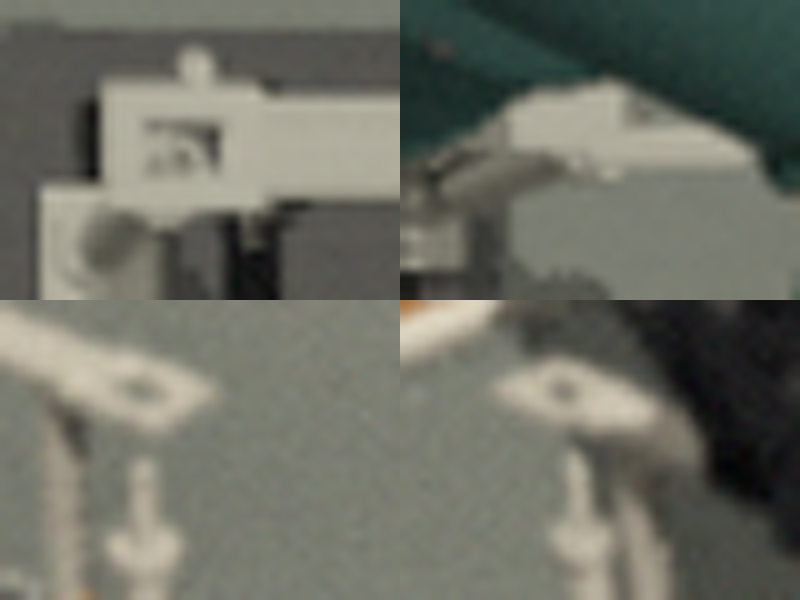

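Call:
{"fn": "step_arm", "kwargs": {
  "moves": [
    {"x":-0.01,"y":0.02,"z":-0.04,"turn":0.05},
    {"x":0,"y":0.04,"z":0,"turn":0},
    {"x":0,"y":0.05,"z":0,"turn":0},
    {"x":0,"y":0.05,"z":0,"turn":0},
    {"x":0,"y":0.04,"z":0,"turn":0},
    {"x":0,"y":0.02,"z":0,"turn":0},
    {"x":0,"y":0,"z":0,"turn":0},
    {"x":0,"y":0,"z":0,"turn":0},
    {"x":0,"y":0,"z":0,"turn":0},
    {"x":0,"y":0,"z":0,"turn":0}
  ]
}}

```text
time_s: 10.6
tcp_pos: [0.504, -0.2299, 0.1804]
eef_rot: [0.707, 0.003, -0.003, -0.707]
ft_force: [0.2, -0.5, -3.6]
finger_gap: 0.0235
```

```bash
cat > look.py <<'E'
from h import *
import cv2,sys
from go import go
n=sys.argv[1]
r=lambda i,k:cv2.resize(i,None,fx=k,fy=k,interpolation=cv2.INTER_CUBIC)
go([.5034,-.2295,.16],.4)
w=cams.capture('wrist');t=cams.capture('top');s=cams.capture('scene')
for k,i in zip('wts',(w,t,s)): cv2.imwrite(f'pics/{k}{n}.png',i)
go([.5034,-.2295,.16],.4)
cv2.imwrite(f'pics/q{n}.png',np.vstack([np.hstack([r(w[0:30,300:340],10),r(t[225:255,465:505],10)]),np.hstack([r(s[130:160,295:335],10),r(s[105:135,230:270],10)])]))
E
python3 look.py 6
```

```text
t 10.6 p [ 0.504  -0.2299  0.1804] yaw 0.53 down [ 2.e-04 -1.e-04 -1.e+00] F [ 0.23 -0.46 -3.55] T [ 0.029 -0.038 -0.022] gap 0.0235
units xyz [-0.012  0.408  0.008] turn 0.026
t 10.75 p [ 0.504  -0.2298  0.1803] yaw 0.53 down [ 1.e-04 -1.e-04 -1.e+00] F [ 0.41 -0.92 -3.83] T [0.041 0.055 0.035] gap 0.0236
units xyz [-0.011  0.407  0.007] turn 0.027
```

View pics/q6.png

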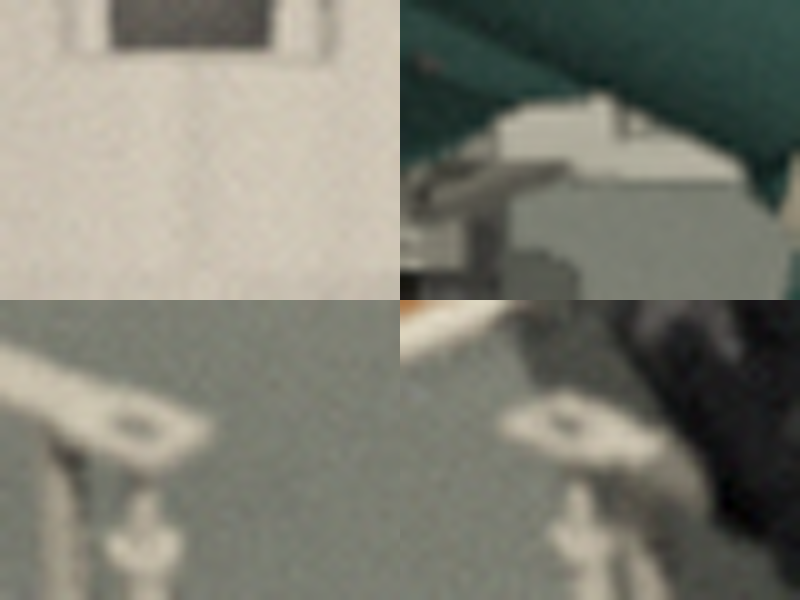

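Run:
```python
from h import *
import cv2
np.set_printoptions(precision=4,suppress=True)
q=Ro.from_matrix(np.array([[np.cos(.01),0,-np.sin(.01)],[np.sin(.01),0,np.cos(.01)],[0,-1,0]])).as_quat()
wp=([.504,-.2275,.1905],q)
print('near hole edge',plane('wrist',(319.6,4.7),.1898,wp))
for v in (0,2,4.7): print('pin v',v,plane('wrist',(319.9,v),.1675,wp),plane('wrist',(319.9,v),.17,wp))
wp=([.504,-.2299,.1804],q)
print('now edge',plane('wrist',(318.6,4.7),.1797,wp),'v0 at .17',plane('wrist',(318.6,0),.17,wp))
w=cv2.imread('pics/w5.png')
cv2.imwrite('pics/wz5.png',cv2.resize(w[0:12,300:340],None,fx=18,fy=18,interpolation=cv2.INTER_NEAREST))
```

```text
near hole edge [ 0.5037 -0.1173  0.1898]
pin v 0 [ 0.5039 -0.1076  0.1675] [ 0.5039 -0.1085  0.17  ]
pin v 2 [ 0.5039 -0.1084  0.1675] [ 0.5039 -0.1093  0.17  ]
pin v 4.7 [ 0.5039 -0.1095  0.1675] [ 0.5039 -0.1104  0.17  ]
now edge [ 0.5033 -0.1197  0.1797] v0 at .17 [ 0.5033 -0.1146  0.17  ]
```

View pics/wz5.png

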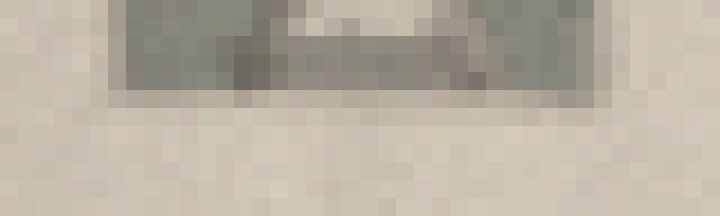

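Run:
```python
import cv2,numpy as np
from h import *
t=cv2.imread('pics/top0.png')
r=lambda i:cv2.resize(i,None,fx=20,fy=20,interpolation=cv2.INTER_NEAREST)
cv2.imwrite('pics/p0.png',np.hstack([r(t[228:252,360:380]),r(t[228:252,474:494])]))
for u in ((371.5,237.5),(484.5,237.5)): print(plane('top',u,.145),plane('top',u,.17))
for y in (-.1091,-.107,-.105): print(proj('top',[.5035,y,.145]),proj('top',[.5035,y,.17]))
for y in (-.349,-.347,-.345): print(proj('top',[.505,y,.145]),proj('top',[.505,y,.17]))
```

```text
[ 0.50271771 -0.11014558  0.145     ] [ 0.4993609  -0.10729645  0.17      ]
[ 0.50593795 -0.35019379  0.145     ] [ 0.50250379 -0.34157901  0.17      ]
[371.00409822 237.12735809] [372.35089657 235.5283046 ]
[370.01508841 237.11417546] [371.33821273 235.51480824]
[369.07317634 237.1016206 ] [370.37375404 235.50195459]
[483.96218107 237.93135878] [488.0120348  236.35180892]
[483.02029945 237.91880507] [487.04760805 236.33895647]
[482.07841981 237.90625138] [486.08318337 236.32610405]
```

View pics/p0.png

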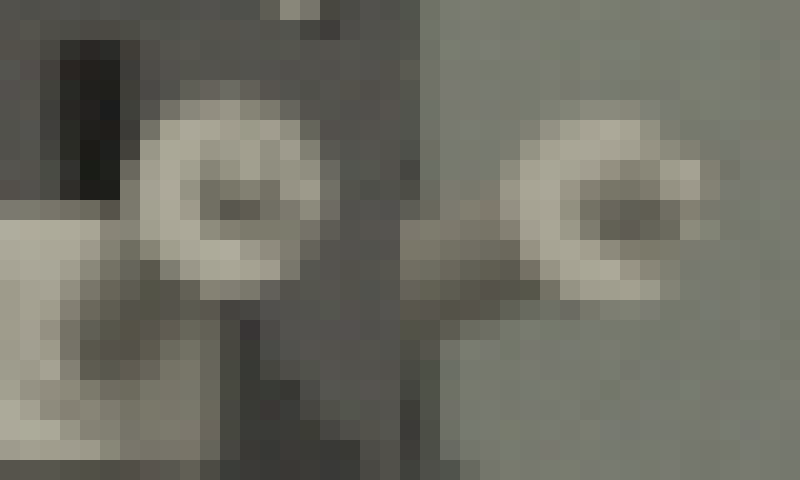

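Call:
{"fn": "step_arm", "kwargs": {
  "moves": [
    {"x":0,"y":0.02,"z":0.036,"turn":0},
    {"x":0,"y":0.03,"z":0,"turn":0},
    {"x":0,"y":0.03,"z":0,"turn":0},
    {"x":0,"y":0.02,"z":0,"turn":0},
    {"x":0,"y":0,"z":0,"turn":0},
    {"x":0,"y":0,"z":0,"turn":0},
    {"x":0,"y":0,"z":0,"turn":0},
    {"x":0,"y":0,"z":0,"turn":0},
    {"x":0,"y":0,"z":0,"turn":0},
    {"x":0,"y":0,"z":0,"turn":0}
  ]
}}

```text
time_s: 11.75
tcp_pos: [0.5039, -0.228, 0.1753]
eef_rot: [0.707, 0.003, -0.003, -0.707]
ft_force: [0.2, -0.9, -2.5]
finger_gap: 0.0234
```

```bash
python3 look.py 7
```

```text
t 11.75 p [ 0.5039 -0.228   0.1753] yaw 0.53 down [ 1.e-04 -0.e+00 -1.e+00] F [ 0.15 -0.94 -2.54] T [-0.024 -0.042  0.046] gap 0.0234
units xyz [-0.011  0.307 -0.029] turn 0.026
t 11.9 p [ 0.5039 -0.228   0.1753] yaw 0.53 down [ 0. -0. -1.] F [ 0.09 -0.28 -3.14] T [ 0.03  -0.033 -0.032] gap 0.023
units xyz [-0.01   0.306 -0.029] turn 0.026
```

View pics/q7.png

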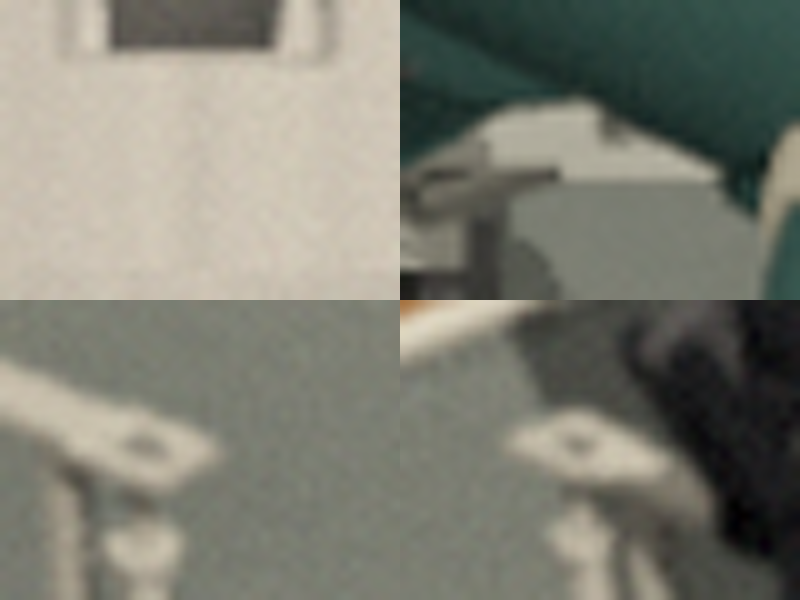

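Call:
{"fn": "step_arm", "kwargs": {
  "moves": [
    {"x":0,"y":0.015,"z":0,"turn":0},
    {"x":0,"y":0.015,"z":0,"turn":0},
    {"x":0,"y":0.015,"z":0,"turn":0},
    {"x":0,"y":0.015,"z":0,"turn":0},
    {"x":0,"y":0,"z":0,"turn":0},
    {"x":0,"y":0,"z":0,"turn":0},
    {"x":0,"y":0,"z":0,"turn":0},
    {"x":0,"y":0,"z":0,"turn":0},
    {"x":0,"y":0,"z":0,"turn":0},
    {"x":0,"y":0,"z":0,"turn":0}
  ]
}}

```text
time_s: 12.9
tcp_pos: [0.5039, -0.228, 0.1723]
eef_rot: [0.707, 0.003, -0.003, -0.707]
ft_force: [-0.1, -0.4, -3.2]
finger_gap: 0.023
```

```bash
python3 go.py .504 -.228 .16 .5
```

```text
t 12.9 p [ 0.5039 -0.228   0.1723] yaw 0.53 down [ 1.e-04 -1.e-04 -1.e+00] F [-0.09 -0.43 -3.2 ] T [-0.052 -0.022 -0.057] gap 0.023
units xyz [0.002 0.247 0.001] turn 0.006
```

Ear underside ≈ 0.1676, no contact. Continue 2.5 mm.

Call:
{"fn": "step_arm", "kwargs": {
  "moves": [
    {"x":0,"y":0.01,"z":0,"turn":0},
    {"x":0,"y":0.01,"z":0,"turn":0},
    {"x":0,"y":0.01,"z":0,"turn":0},
    {"x":0,"y":0.01,"z":0,"turn":0},
    {"x":0,"y":0.01,"z":0,"turn":0},
    {"x":0,"y":0,"z":0,"turn":0},
    {"x":0,"y":0,"z":0,"turn":0},
    {"x":0,"y":0,"z":0,"turn":0},
    {"x":0,"y":0,"z":0,"turn":0},
    {"x":0,"y":0,"z":0,"turn":0}
  ]
}}

```text
time_s: 13.9
tcp_pos: [0.5039, -0.228, 0.1698]
eef_rot: [0.707, 0.003, -0.003, -0.707]
ft_force: [-0.6, 0.9, -3.7]
finger_gap: 0.0234
```

```bash
python3 look.py 8
```

```text
t 13.9 p [ 0.5039 -0.228   0.1698] yaw 0.53 down [ 0. -0. -1.] F [-0.55  0.95 -3.69] T [-0.009 -0.034  0.03 ] gap 0.0234
units xyz [-0.011  0.196 -0.029] turn 0.027
t 14.05 p [ 0.5039 -0.228   0.1698] yaw 0.53 down [ 1.e-04 -0.e+00 -1.e+00] F [ 0.53 -0.8  -3.76] T [ 0.027 -0.072  0.075] gap 0.0235
units xyz [-0.011  0.197 -0.03 ] turn 0.027
```

View pics/q8.png

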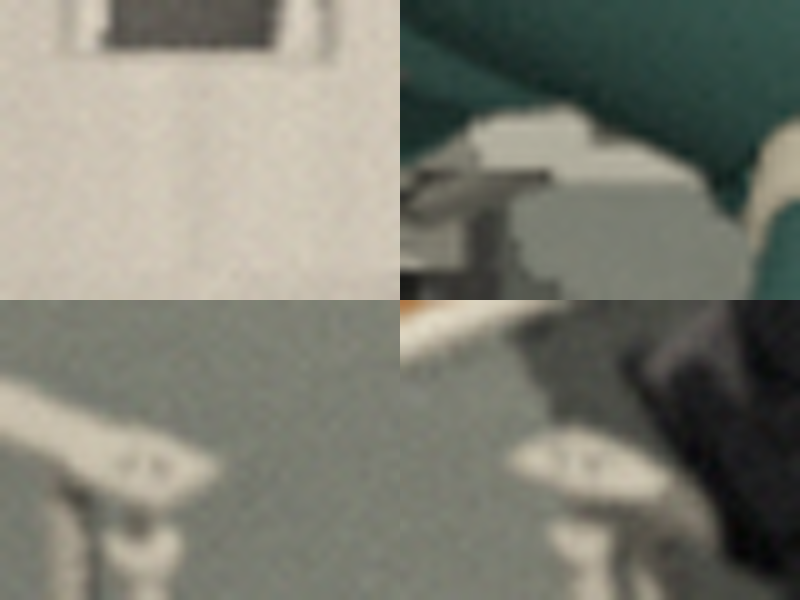

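Both holes now show a pin inside (bright tip with dark at each side), with no added force. Continuing down.

Call:
{"fn": "step_arm", "kwargs": {
  "moves": [
    {"x":0,"y":0.015,"z":0,"turn":0},
    {"x":0,"y":0.015,"z":0,"turn":0},
    {"x":0,"y":0.015,"z":0,"turn":0},
    {"x":0,"y":0.015,"z":0,"turn":0},
    {"x":0,"y":0.015,"z":0,"turn":0},
    {"x":0,"y":0.015,"z":0,"turn":0},
    {"x":0,"y":0,"z":0,"turn":0},
    {"x":0,"y":0,"z":0,"turn":0},
    {"x":0,"y":0,"z":0,"turn":0},
    {"x":0,"y":0,"z":0,"turn":0}
  ]
}}

```text
time_s: 15.05
tcp_pos: [0.5039, -0.2281, 0.1654]
eef_rot: [0.707, 0.003, -0.003, -0.707]
ft_force: [-0.0, -1.8, -2.1]
finger_gap: 0.0231
```

```bash
python3 look.py 9
```

```text
t 15.05 p [ 0.5039 -0.2281  0.1654] yaw 0.53 down [ 2.e-04 -1.e-04 -1.e+00] F [-0.02 -1.78 -2.11] T [ 0.019 -0.047  0.004] gap 0.0231
units xyz [-0.011  0.108 -0.029] turn 0.026
t 15.2 p [ 0.5039 -0.228   0.1653] yaw 0.53 down [ 0. -0. -1.] F [ 0.45 -0.45 -3.24] T [-0.049  0.037  0.05 ] gap 0.0232
units xyz [-0.01   0.106 -0.029] turn 0.026
```

View pics/q9.png

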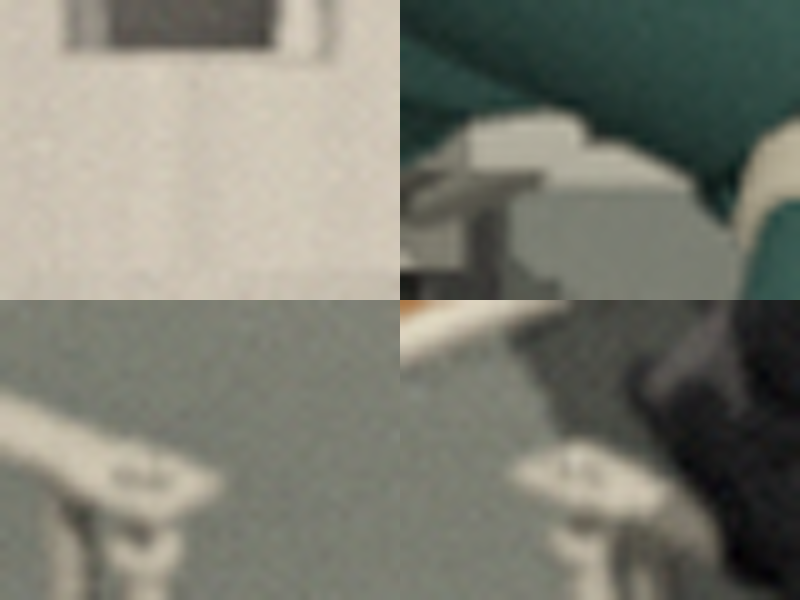

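Call:
{"fn": "step_arm", "kwargs": {
  "moves": [
    {"x":0,"y":0.015,"z":0,"turn":0},
    {"x":0,"y":0.02,"z":0,"turn":0},
    {"x":0,"y":0.02,"z":0,"turn":0},
    {"x":0,"y":0.02,"z":0,"turn":0},
    {"x":0,"y":0.02,"z":0,"turn":0},
    {"x":0,"y":0.015,"z":0,"turn":0},
    {"x":0,"y":0.01,"z":0,"turn":0},
    {"x":0,"y":0,"z":0,"turn":0},
    {"x":0,"y":0,"z":0,"turn":0},
    {"x":0,"y":0,"z":0,"turn":0}
  ]
}}

```text
time_s: 16.2
tcp_pos: [0.5039, -0.228, 0.1593]
eef_rot: [0.707, 0.003, -0.003, -0.707]
ft_force: [0.2, 0.3, -3.5]
finger_gap: 0.0233
```

```bash
python3 look.py 10
```

```text
t 16.2 p [ 0.5039 -0.228   0.1593] yaw 0.53 down [ 1.e-04 -1.e-04 -1.e+00] F [ 0.18  0.33 -3.48] T [ 0.043 -0.052  0.06 ] gap 0.0233
units xyz [-0.011 -0.013 -0.029] turn 0.027
t 16.35 p [ 0.5039 -0.228   0.1593] yaw 0.54 down [ 1.e-04 -1.e-04 -1.e+00] F [ 0.48  0.13 -2.55] T [ 0.016  0.022 -0.019] gap 0.0235
units xyz [-0.011 -0.013 -0.029] turn 0.027
```

View pics/q10.png

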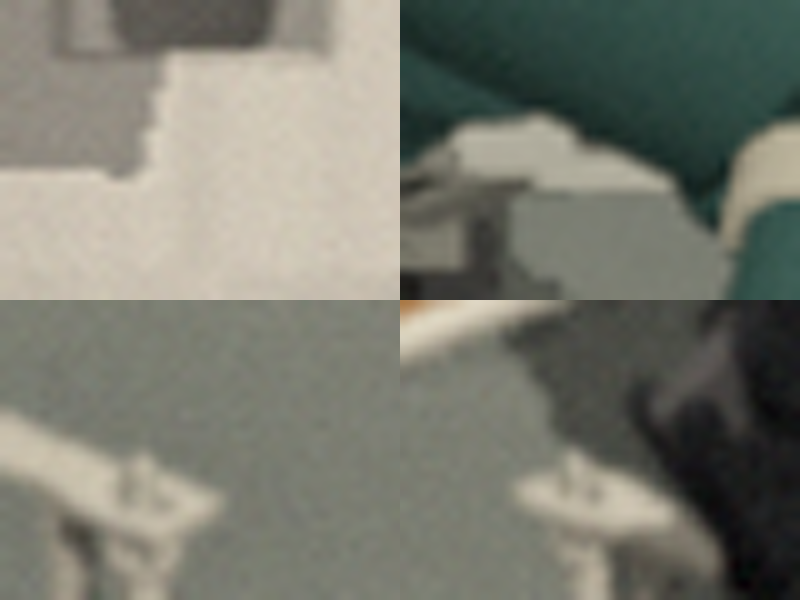

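Call:
{"fn": "step_arm", "kwargs": {
  "moves": [
    {"x":0,"y":0.015,"z":0,"turn":0},
    {"x":0,"y":0.02,"z":0,"turn":0},
    {"x":0,"y":0.025,"z":0,"turn":0},
    {"x":0,"y":0.025,"z":0,"turn":0},
    {"x":0,"y":0.025,"z":0,"turn":0},
    {"x":0,"y":0.02,"z":0,"turn":0},
    {"x":0,"y":0.01,"z":0,"turn":0},
    {"x":0,"y":0,"z":0,"turn":0},
    {"x":0,"y":0,"z":0,"turn":0},
    {"x":0,"y":0,"z":0,"turn":0}
  ]
}}

```text
time_s: 17.35
tcp_pos: [0.5039, -0.2281, 0.1524]
eef_rot: [0.707, 0.003, -0.003, -0.707]
ft_force: [-0.5, 0.0, -3.2]
finger_gap: 0.0228
```

Call:
{"fn": "step_arm", "kwargs": {
  "moves": [
    {"x":0,"y":0.006,"z":0,"turn":0},
    {"x":0,"y":0.006,"z":0,"turn":0},
    {"x":0,"y":0.006,"z":0,"turn":0},
    {"x":0,"y":0.006,"z":0,"turn":0},
    {"x":0,"y":0.006,"z":0,"turn":0},
    {"x":0,"y":0,"z":0,"turn":0},
    {"x":0,"y":0,"z":0,"turn":0},
    {"x":0,"y":0,"z":0,"turn":0},
    {"x":0,"y":0,"z":0,"turn":0},
    {"x":0,"y":0,"z":0,"turn":0}
  ]
}}

```text
time_s: 18.35
tcp_pos: [0.5039, -0.228, 0.1508]
eef_rot: [0.707, 0.003, -0.003, -0.707]
ft_force: [0.1, 0.7, -3.6]
finger_gap: 0.0234
```

```bash
python3 look.py 11
```

```text
t 18.35 p [ 0.5039 -0.228   0.1508] yaw 0.53 down [-0. -0. -1.] F [ 0.06  0.68 -3.55] T [0.009 0.027 0.009] gap 0.0234
units xyz [-0.01  -0.184 -0.029] turn 0.026
t 18.5 p [ 0.5039 -0.228   0.1508] yaw 0.53 down [ 0.  0. -1.] F [ 0.22  0.04 -3.39] T [ 0.015 -0.004 -0.021] gap 0.0235
units xyz [-0.01  -0.184 -0.029] turn 0.026
```

View pics/q11.png

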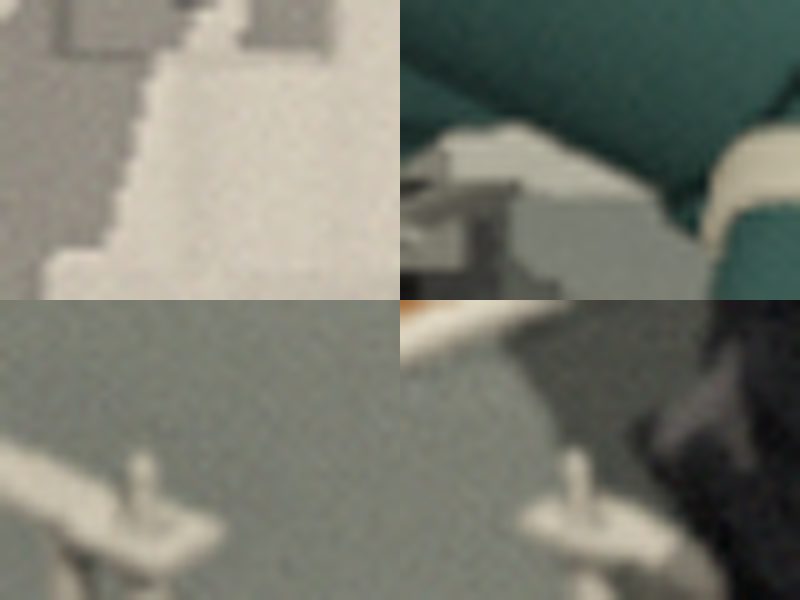

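Both pins stand well through; about 1 mm to go. Lower in 0.2 mm rows and watch force.

Call:
{"fn": "step_arm", "kwargs": {
  "moves": [
    {"x":0,"y":0.004,"z":0,"turn":0},
    {"x":0,"y":0.004,"z":0,"turn":0},
    {"x":0,"y":0.004,"z":0,"turn":0},
    {"x":0,"y":0.004,"z":0,"turn":0},
    {"x":0,"y":0.004,"z":0,"turn":0},
    {"x":0,"y":0,"z":0,"turn":0},
    {"x":0,"y":0,"z":0,"turn":0},
    {"x":0,"y":0,"z":0,"turn":0},
    {"x":0,"y":0,"z":0,"turn":0},
    {"x":0,"y":0,"z":0,"turn":0}
  ]
}}

```text
time_s: 19.5
tcp_pos: [0.5039, -0.228, 0.1498]
eef_rot: [-0.707, -0.003, 0.003, 0.707]
ft_force: [-0.1, -0.6, -3.8]
finger_gap: 0.0232
```

```bash
python3 go.py .504 -.228 .1497 .5
```

```text
t 19.5 p [ 0.5039 -0.228   0.1498] yaw 0.53 down [ 0.  0. -1.] F [-0.06 -0.57 -3.77] T [-0.026  0.016 -0.016] gap 0.0232
units xyz [0.002 0.002 0.   ] turn 0.007
```

Call:
{"fn": "step_arm", "kwargs": {
  "moves": [
    {"x":0,"y":0.004,"z":0,"turn":0},
    {"x":0,"y":0.004,"z":0,"turn":0},
    {"x":0,"y":0.002,"z":0,"turn":0},
    {"x":0,"y":0,"z":0,"turn":0},
    {"x":0,"y":0,"z":0,"turn":0},
    {"x":0,"y":0,"z":0,"turn":0},
    {"x":0,"y":0,"z":0,"turn":0},
    {"x":0,"y":0,"z":0,"turn":0},
    {"x":0,"y":0,"z":0,"turn":0},
    {"x":0,"y":0,"z":0,"turn":0}
  ]
}}

```text
time_s: 20.5
tcp_pos: [0.5039, -0.228, 0.1496]
eef_rot: [0.707, 0.003, -0.003, -0.707]
ft_force: [-3.6, 1.1, 3.2]
finger_gap: 0.0233
```

```bash
python3 go.py .504 -.228 .1497 .5
```

```text
t 20.5 p [ 0.5039 -0.228   0.1496] yaw 0.53 down [ 1.e-04 -1.e-04 -1.e+00] F [-3.55  1.14  3.19] T [ 0.136  0.377 -0.021] gap 0.0233
units xyz [ 0.001 -0.003  0.001] turn 0.007
```

```bash
python3 look.py 12
```

```text
t 20.5 p [ 0.5039 -0.228   0.1496] yaw 0.53 down [ 1.e-04 -1.e-04 -1.e+00] F [-3.55  1.14  3.19] T [ 0.136  0.377 -0.021] gap 0.0233
units xyz [-0.011 -0.209 -0.029] turn 0.027
t 20.65 p [ 0.504  -0.228   0.1496] yaw 0.53 down [ 2.e-04 -1.e-04 -1.e+00] F [-2.28  1.83  3.77] T [0.208 0.415 0.005] gap 0.0232
units xyz [-0.011 -0.208 -0.029] turn 0.026
```

View pics/q12.png

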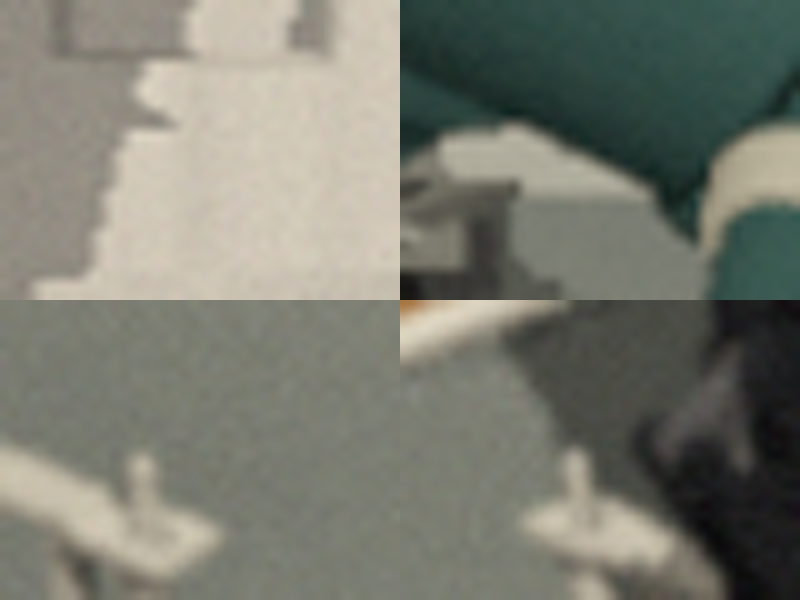

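View pics/s12.png

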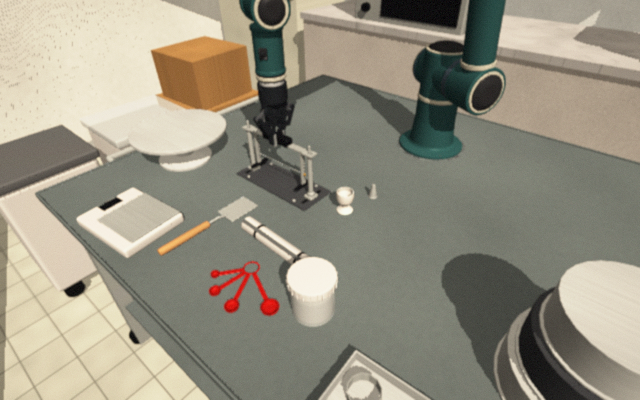

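Call:
{"fn": "step_arm", "kwargs": {
  "moves": [
    {"x":0,"y":0.004,"z":0,"turn":0},
    {"x":0,"y":0,"z":0,"turn":0},
    {"x":0,"y":0,"z":0,"turn":0},
    {"x":0,"y":0,"z":0,"turn":0},
    {"x":0,"y":0,"z":0,"turn":0},
    {"x":0,"y":0,"z":0,"turn":0},
    {"x":0,"y":0,"z":0,"turn":0},
    {"x":0,"y":0,"z":0,"turn":0},
    {"x":0,"y":0,"z":0,"turn":0},
    {"x":0,"y":0,"z":0,"turn":0}
  ],
  "newtons": 20
}}

```text
time_s: 21.65
tcp_pos: [0.504, -0.228, 0.1496]
eef_rot: [0.707, 0.003, -0.003, -0.707]
ft_force: [-2.7, 1.8, 6.1]
finger_gap: 0.023
```

```bash
python3 go.py .504 -.228 .1497 .5
```

```text
t 21.65 p [ 0.504  -0.228   0.1496] yaw 0.53 down [ 2.e-04 -1.e-04 -1.e+00] F [-2.71  1.75  6.12] T [0.292 0.533 0.003] gap 0.023
units xyz [ 0.001 -0.002  0.001] turn 0.006
```

Call:
{"fn": "step_arm", "kwargs": {
  "moves": [
    {"x":0,"y":0,"z":0,"turn":0},
    {"x":0,"y":0,"z":0,"turn":0},
    {"x":0,"y":0,"z":0,"turn":0},
    {"x":0,"y":0,"z":0,"turn":0},
    {"x":0,"y":0,"z":0,"turn":0},
    {"x":0,"y":0,"z":0,"turn":0},
    {"x":0,"y":0,"z":0,"turn":0},
    {"x":0,"y":0,"z":0,"turn":0},
    {"x":0,"y":0,"z":0,"turn":0},
    {"x":0,"y":0,"z":0,"turn":0}
  ],
  "hand": -1
}}

```text
time_s: 22.65
tcp_pos: [0.5039, -0.228, 0.1491]
eef_rot: [-0.707, -0.003, 0.003, 0.707]
ft_force: [-0.3, 0.2, 0.1]
finger_gap: 0.0853
```

```bash
python3 look.py 13
```

```text
t 22.65 p [ 0.5039 -0.228   0.1491] yaw 0.53 down [ 0.  0. -1.] F [-0.31  0.18  0.05] T [-0.02   0.005  0.01 ] gap 0.0853
units xyz [-0.01  -0.218 -0.03 ] turn 0.026
t 22.8 p [ 0.5039 -0.228   0.1491] yaw 0.53 down [ 0. -0. -1.] F [0.2  0.94 0.22] T [0.007 0.039 0.026] gap 0.0852
units xyz [-0.01  -0.218 -0.029] turn 0.027
```

View pics/w13.png

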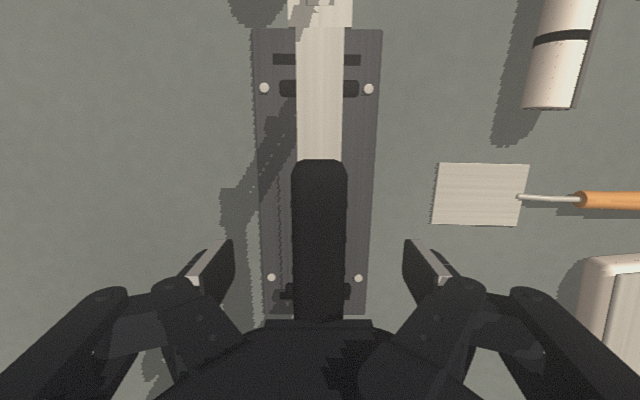

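Grip is free between open fingers and the forces are zero. Retreat straight up.

Call:
{"fn": "step_arm", "kwargs": {
  "moves": [
    {"x":0,"y":-0.1,"z":0,"turn":0},
    {"x":0,"y":-0.2,"z":0,"turn":0},
    {"x":0,"y":-0.3,"z":0,"turn":0},
    {"x":0,"y":-0.5,"z":0,"turn":0},
    {"x":0,"y":-0.5,"z":0,"turn":0},
    {"x":0,"y":-0.5,"z":0,"turn":0},
    {"x":0,"y":-0.4,"z":0,"turn":0},
    {"x":0,"y":-0.3,"z":0,"turn":0},
    {"x":0,"y":-0.2,"z":0,"turn":0},
    {"x":0,"y":0,"z":0,"turn":0}
  ]
}}

```text
time_s: 23.8
tcp_pos: [0.5047, -0.2284, 0.3013]
eef_rot: [0.708, 0.004, -0.002, -0.707]
ft_force: [-0.7, 0.4, 0.4]
finger_gap: 0.0853
```

Call:
{"fn": "step_arm", "kwargs": {
  "moves": [
    {"x":-0.2,"y":0,"z":0.3,"turn":0},
    {"x":-0.2,"y":0,"z":0.5,"turn":0},
    {"x":-0.2,"y":0,"z":0.6,"turn":0},
    {"x":-0.2,"y":0,"z":0.6,"turn":0},
    {"x":0,"y":0,"z":0.6,"turn":0},
    {"x":0,"y":0,"z":0.6,"turn":0},
    {"x":0,"y":0,"z":0.6,"turn":0},
    {"x":0,"y":0,"z":0.5,"turn":0},
    {"x":0,"y":0,"z":0.3,"turn":0},
    {"x":0,"y":0,"z":0,"turn":0}
  ]
}}

```text
time_s: 24.8
tcp_pos: [0.4609, 0.0032, 0.2977]
eef_rot: [-0.707, -0.003, 0.005, 0.707]
ft_force: [0.4, -0.2, 0.6]
finger_gap: 0.0853
```

```bash
python3 look.py 14
python3 - <<'E'
import cv2,numpy as np
t=cv2.imread('pics/t14.png');s=cv2.imread('pics/s14.png')
r=lambda i,k:cv2.resize(i,None,fx=k,fy=k,interpolation=cv2.INTER_CUBIC)
cv2.imwrite('pics/f14.png',np.vstack([r(t[210:280,350:500],5)[:, :600],r(s[112:162,235:335],6)]))
E
```

```text
t 24.8 p [0.4609 0.0032 0.2977] yaw 0.69 down [-2.5e-03  6.0e-04 -1.0e+00] F [ 0.41 -0.22  0.59] T [ 0.008  0.014 -0.073] gap 0.0853
units xyz [ 0.8    2.75  -4.666] turn 0.058
t 24.95 p [0.4614 0.0012 0.2983] yaw 0.54 down [-1.5e-03 -5.0e-04 -1.0e+00] F [0.97 0.33 0.49] T [-0.002 -0.011  0.018] gap 0.0857
units xyz [ 0.801  2.766 -4.62 ] turn 0.028
```

View pics/t14.png

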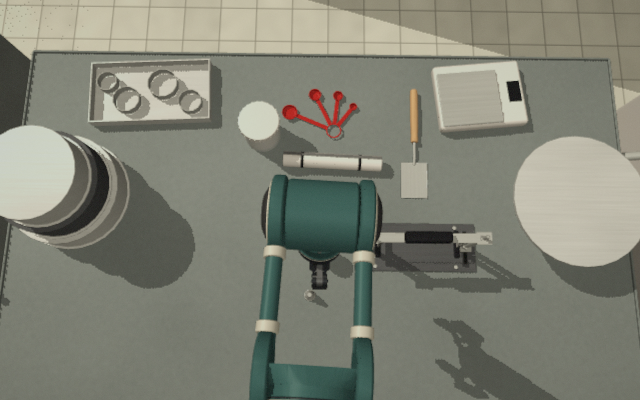

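View pics/f14.png

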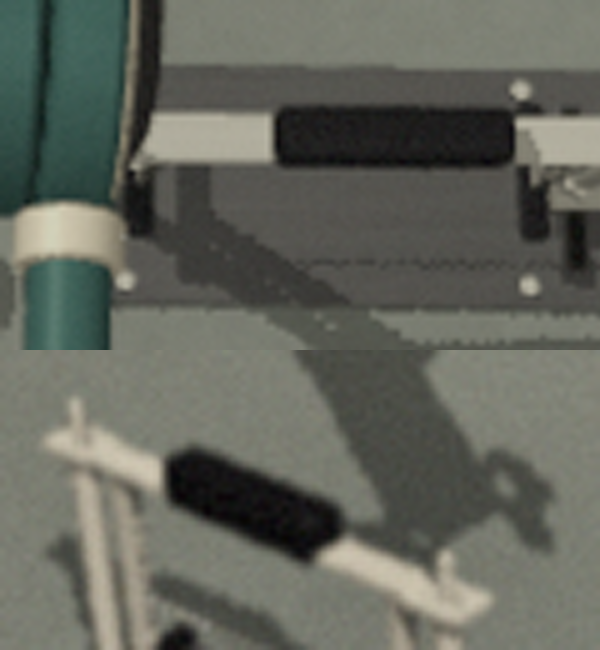

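View pics/s14.png

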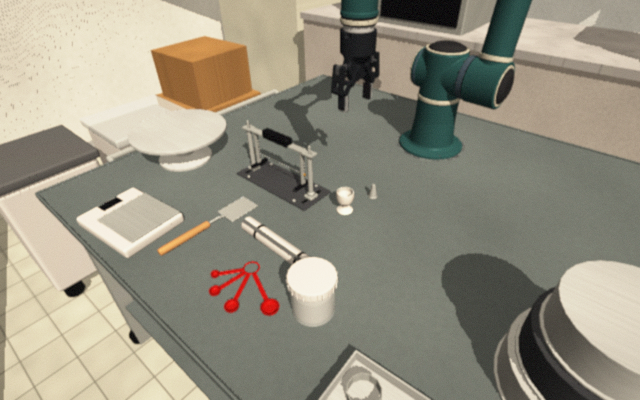

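```bash
python3 -c "
from rig import bot;import numpy as np
s=bot.sense();print(s['time_s'],np.abs(s['joint_vel']).max());print(bot.hand_in())"
```

```text
24.95 0.014204941127133962
the job is handed in; nothing more can be done
None
```

The leveller is hanging on the stand with both ears over their pins, and I handed the job in at about 25 s of the 58 s allowed.

I took it by the black grip, lifted it over the stand and lined it up from the top, wrist and scene cameras. I then lowered it in small steps. The wrist force stayed at the leveller's weight (about 3.5 N) all the way down the pins.

**Seating:** contact came at the expected home height, with the TCP at 0.1496 m. I pressed on by at most about 10 N, then opened the gripper; the force fell to zero and the leveller did not visibly drop. I backed the arm well away afterwards.

**Last checks:**
- **Pins and ears:** the final scene picture shows both pins standing through both ears by similar amounts, roughly the 21 mm expected.
- **Feet:** they hang clear of the foot plate.
- **Other things:** the egg cup, container, mat, spoons, spatula and nozzle look unmoved in the pictures.

**What disagreed or was not confirmed:**
- The cameras differed by 2 to 4 mm on where the pins lie along the bar. I aimed between the readings, inside the slot's play.
- At touchdown there was a small sideways load of about 3 N, which went away when I let go.
- I judged "flush on the collar" from the height, the force and the pictures. I had no direct view of the collar contact, and the arm hid the +y ear from the top camera at the end.

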